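# Slide the top ground plate off the stack onto the lift table

## Robot

A 6-joint arm with a two-finger parallel gripper is mounted at the origin on a cart in front of the work surface, level with it; the furniture and walls round the work are solid. World frame = base frame: x ahead of the robot, y to its left, z up, the work surface at z = 0. Lengths are in mm, angles in degrees, forces in N, time in s.
With the tool pointing down it reaches from about 300 to 850 mm from the base axis. Payload 4.2 kg.
Tool frame: the origin (TCP) lies midway between the tips of the shut fingers; the grasp point (between the pads) lies pinch_z behind it (pinch_z is the distance from the TCP to the grasp point, in mm); z points along the fingers, y is the line along which they close (so a half turn about z gives the same grasp; the last joint's range is limited). The gripper opens to 91 mm and grips with 3 to 60 N. Pads are 32 mm wide; open, the fingers measure 118 mm over their backs; the gripper's body (76 mm by 178 mm) begins 60 mm behind the grasp point.
Start: joints at [-70.989, 18.312, 89.639, -0, 72.044, -1.146], TCP at [198.142, -539.799, 213.976] pointing down, gripper open.
Joint ranges: [-177.97, 177.97], [-48.28, 115.42], [12.27, 149.76], [-77.06, 257.06], [2.81, 150.46], [-146.56, 146.56]. Speed limits (degrees/s): [147.25, 147.25, 180, 180, 180, 180].

## Interface

Orientations are given as [roll, pitch, yaw] about the fixed x, y, z axes, in that order (R = Rz(yaw) Ry(pitch) Rx(roll)).
In Python, from workcell import state, grab_frame, job_done, masks_of, landmark_of, pinch_z gives the robot as it stands. The module is installed in compiled form; this text tells all that it offers.
- The arm moves only by the tool move_arm, never from a script. Its argument "plan" is a list of rows, each an object of numbers: "x", "y", "z": the shift along the tool's x, y, z in mm; "rx", "ry", "rz": the turn, a rotation vector about the tool's x, y, z in rad. A call has 1 to 10 rows; each row shifts and turns the commanded pose from where the row before left it, along the tool's axes as they then stand; what a row does not reach is not made up. A row lasts 1/10 s, in which the tool goes at most 50 mm and 8.59 degrees, less where a joint would pass 70% of its speed; a pose out of reach is approached as far as the arm can. A call is refused whole if a number of a shift passes 50 or a number of a turn 0.15, either way. A call with a gripper value outside its range is refused whole. "grip" is the opening, from 0 (shut) to 1 (fully open), set as the call begins (left out, the last holds). The fingers move at their own pace and stop on an object; "squeeze" is the grip in N (left out, the last holds). Time passes only in rows, so rows that do not move let the fingers close. It gives the time, the measured TCP pose, the force, the opening and the grip force at its end, in the units of the state.
- state(): the state, without advancing time (a new reading comes with each control period).
- grab_frame(name): name is "side" or "top" or "wrist"; returns a dict with "img" (400x640x3 uint8, red, green, blue), "z_map" (400x640 float32, mm along the optical axis (not along the pixel's ray), 0 where there is no reading), "fx", "fy", "cx", "cy" (pixels), "dist" ([k1, k2, p1, p2, k3] as OpenCV has them; the pictures are not rectified), "rvec" (rotation vector, rad) and "tvec" (3), from world to camera coordinates, as OpenCV has them. Camera axes: x right, y down, z forward; pixel columns grow to the right and rows downward; lengths in mm; the calibration is good to about 2 mm. A picture is of the moment at which its call begins.
- job_done(): hands the job in; it is judged then, once.
Trained networks look in the newest picture that a camera, given by its name, has taken for a name from the list of things; names that differ only in an ending like _2 or _b are one class to them, and where a whole thing is asked for, a point or a joint stands for the part that bears it (a point fixed in the world has none). Each returns a list of dicts, best first, with "p" (0 to 1); they miss things now and then, are a little off and sometimes report something else, mostly with a low value. They report only what shows in the picture. A call takes as long as a camera call. They do not tell look-alikes from the thing itself.
- masks_of(camera, label): "pixels" (400x640 bool, what is visible of it) and "box" ([centre column, centre row, width, height] in pixels, round what is visible of it).
- landmark_of(camera, label): "point" ([column, row] in pixels: a listed point, or the origin of a listed thing).
The state is a dict: "time_s": time; "qpos": joint angles; "qvel": joint speeds; "effort": joint torques, N m; "ee_pos": TCP position; "ee_rot": TCP orientation; "force": force on the tool from outside, world axes, zero at the start; "torque": the same for the moment, N m; "gripper_width": finger opening in mm; "gripper_force": force on a finger pad.
Only numpy, scipy, OpenCV 4.12 (cv2) and the standard library are available. Lean on these libraries where they do the work, as an engineer would, in place of code of your own. Each camera call takes 0.05 s, during which the arm holds its last target. There are 200 camera calls.

## Task

The top plate of the stack is wanted on the screw-lift table beside it, but the ground plates are oiled and cling together, so it must be slid across, not lifted. Turn the lift table's knob to raise its platform until it just touches the overhanging end of the top plate, then slide the plate lengthwise onto the platform until its end meets the stop lip in front of the column. Leave it lying flat, straight and in the middle of the platform's width, and leave the three plates beneath and the tools round about where they are.

Things in the scene. Friction and masses are not known exactly. Their poses are not given: they have to be found in the camera images.
- lift_base: fixed screw-lift table: a grey base plate 96 x 200 mm, 12 mm thick, with a column at its -y end that is 64 mm wide (x), 36 mm deep (y) and 106 mm high. Origin on the bench under the middle of the platform; its +y axis points to the stack, its -y axis to the column (108 mm from origin to the column's middle), z up
- platform: dark steel platform of the lift table, 72 mm wide (x), from 78 mm on the -y side to 78 mm on the +y side of its origin, 10 mm thick; it only moves straight up and down. Origin at the middle of its flat upper face, axes as lift_base. At its -y end, in front of the column, a stop lip stands 9 mm above the face over the full width
- platform_stop (a point): point on the platform's upper face at the inner foot of the stop lip, mid-width, 78 mm toward -y from the platform's origin; axes as the platform, so its +y points along the platform to the stack
- knob (a joint): turn of the knob, rad, range 0 to 9.5; grows as the knob is turned clockwise seen from above. The platform rises 12 mm a turn (1.91 mm per rad) and stays where it is left; its upper face is 53 mm above the bench at 0. Turning takes about 0.08 N m. The platform always starts 4 to 11 mm below the plate
- knob_grip (a point): on the knob's vertical axis, 133 mm above the bench and 27 mm above the column's top, at the height to grip from above. The knob is a black knurled cylinder, 40 mm across, from 116 to 143 mm above the bench, at the top of the column; it can be gripped at any angle
- plate_top: top plate of the stack, the one to move: ground steel, 50 mm wide (x), 140 mm long (y), 14 mm thick, 0.75 kg or so. Origin at the centre of its underside; z up; its y axis is along its length, +y pointing away from the platform. It starts with its -y end overhanging the stack by 34 to 50 mm, above the edge of the platform, 66 mm above the bench
- plate_top_lead (a point): middle of the lower edge of the top plate's -y end, the end that overhangs the platform and must meet the stop lip
- plate_top_tail (a point): middle of the lower edge of the top plate's +y end
- plate_2: second plate of the stack, the same size as the top plate and directly beneath it; origin at the centre of its underside (52 mm above the bench), y along its length. To be left in place
- plate_2_far_end (a point): middle of the lower edge of the second plate's +y end, the end away from the platform
- plate_3: third plate of the stack, same size, underside 38 mm above the bench. To be left in place
- plate_4: bottom plate of the stack, same size, underside 24 mm above the bench, lying on the board. To be left in place
- board: fixed hardwood board, 78 x 156 x 24 mm, that carries the stack; origin at the centre of its underside
- micrometer: outside micrometer lying on the bench, 92 x 121 x 17 mm, origin under its middle; a bystander
- vee_block: steel vee block, 59 x 78 x 40 mm, origin under its middle; a bystander
- feeler_gauge: closed feeler gauge, 90 x 54 x 10 mm, origin under its middle; a bystander
Mind the look-alikes: they are no part of the job. Leave any green look-alike of the plate_top alone.

How it is judged:
By the outcome, as a careful person would: the job done as asked, in the order asked, and still so for the second after the job is handed in, with the robot touching nothing.
It also fails if it takes over 67 s, if anything falls off the work surface, if the arm or the gripper's body presses on something with over 40 N, if the wrist force passes 120 N, or if a joint passes its speed limit or range.

## Working session

There is one attempt and no reset: what is moved stays moved. The work goes in short steps, Python scripts to look and compute and a tool call to move; the robot and the scene stay as the last step left them, time stands still between calls to the robot, and variables do not carry over. Pictures are saved under pics/ and viewed, at most 10 in all, crops included, and the job is handed in when it is done.

Besides the shell and the picture viewer there is one more tool, called as name([rows], argument=value, ...), one row to a line, values as JSON. move_arm: Moves the arm, as the interface text tells. Its arguments: {"type":"object","properties":{"plan":{"type":"array","items":{"type":"object","properties":{"x":{"type":"number"},"y":{"type":"number"},"z":{"type":"number"},"rx":{"type":"number"},"ry":{"type":"number"},"rz":{"type":"number"}}}},"grip":{"type":"number"},"squeeze":{"type":"number"}},"required":["plan"]}

```bash
mkdir -p pics; cat > h.py <<'E'
import numpy as np, cv2
from workcell import *
def cam(n):
    f=grab_frame(n); f['K']=np.array([[f['fx'],0,f['cx']],[0,f['fy'],f['cy']],[0,0,1.]]); f['R']=cv2.Rodrigues(np.array(f['rvec'],float))[0]; f['t']=np.array(f['tvec'],float).ravel(); f['d']=np.array(f['dist'],float); return f
def ray(f,p):
    u=cv2.undistortPoints(np.array([[p]],float),f['K'],f['d'])[0,0]; return f['R'].T@np.array([u[0],u[1],1.]), -f['R'].T@f['t']
def atz(f,p,z):
    d,c=ray(f,p); return c+d*(z-c[2])/d[2]
def dep(f,p):
    d,c=ray(f,p); return c+d*f['z_map'][int(round(p[1])),int(round(p[0]))]
def tri(obs):
    A=np.zeros((3,3));b=np.zeros(3)
    for f,p in obs:
        d,c=ray(f,p); d=d/np.linalg.norm(d); P=np.eye(3)-np.outer(d,d); A+=P;b+=P@c
    return np.linalg.solve(A,b)
def save(f,name): cv2.imwrite('pics/'+name+'.png',f['img'][:,:,::-1])
E
python3 - <<'E'
from h import *
np.set_printoptions(precision=1,suppress=True)
print(state(), pinch_z if not callable(pinch_z) else pinch_z())
F={}
for n in ['top','side']:
    f=F[n]=cam(n); save(f,n+'0'); print(n,-f['R'].T@f['t'])
    for l in ['knob_grip','platform','platform_stop','lift_base','plate_top','plate_top_lead','plate_top_tail','plate_2_far_end','board','micrometer','vee_block','feeler_gauge']:
        for r in landmark_of(n,l)[:3]: print(n,l,round(r['p'],2),np.array(r['point']),dep(f,r['point']))
E
```

```text
{'time_s': 0.0, 'qpos': array([-71. ,  18.4,  89.7,   0. ,  72. ,  -1.1]), 'qvel': array([ 0.1,  0. ,  0. , -0.1,  0. ,  0. ]), 'effort': array([  0. , -41.2, -23.2,   0.1,   0. ,  -0. ]), 'ee_pos': array([ 198. , -539.3,  213.1]), 'ee_rot': array([-179.9,   -0. ,   20.2]), 'force': array([ 0.9, -0.4, -0.7]), 'torque': array([-0.,  0.,  0.]), 'gripper_force': 0.0, 'gripper_width': 91.46276313530393} 18.8
top [ 337.6   44.  1303. ]
top knob_grip 0.71 [430.4 215.9] [ 529.2 -248.2  144.1]
top platform 0.87 [376.5 218.2] [ 542.2 -137.6   60.6]
top platform_stop 0.64 [409.3 221.4] [ 531.8 -217.3   58. ]
top lift_base 0.6 [373.3 224.6] [ 526.8 -128.7   60.8]
top plate_top 0.89 [224.5 235.2] [521.3 239.7  13.5]
top plate_top 0.83 [290.5 289.1] [381.5  78.3  18.3]
top plate_top 0.59 [328.3 218.4] [543.2 -19.3  78.4]
top plate_top_lead 0.98 [356.1 222.8] [530.1 -85.4  78. ]
top plate_top_lead 0.78 [229.2 208.4] [589.1 227.2  14.6]
top plate_top_lead 0.63 [284.8 261. ] [451.   90.4  13.6]
top plate_top_tail 0.91 [299.  216.9] [549.5  50.9  78.6]
top plate_top_tail 0.72 [298.8 311.5] [327.2  60
[... 907 characters left out ...]
.9] [526.6 -78.6  80.8]
side plate_top_lead 0.65 [243.2 270.5] [585.1 241.   12.3]
side plate_top_lead 0.58 [331.  270.6] [451.5  96.4  13.1]
side plate_top_tail 0.95 [385.3 306.5] [315.1  63.6  -1.9]
side plate_top_tail 0.63 [280.3 317. ] [450.6 245.3   0. ]
side plate_top_tail 0.61 [315.8 220.1] [549.7  52.8  64.2]
side plate_2_far_end 0.67 [306.1 231. ] [544.3  87.3  61. ]
side board 0.62 [322.6 228.3] [523.   56.4  64.2]
side board 0.61 [339.7 200.9] [543.9 -17.2  79.9]
side micrometer 0.55 [345.4 154.7] [ 682.  -180.6    9.1]
side vee_block 0.89 [300.5 203.5] [633.3  28.1  20.6]
side vee_block 0.7 [400.5 237.1] [403.2 -88.1   9.4]
side feeler_gauge 0.73 [398.9 240.1] [401.9 -82.1   3.9]
```

```bash
python3 - <<'E'
import cv2,numpy as np
a=cv2.imread('pics/top0.png')[130:330,200:460]; b=cv2.imread('pics/side0.png')[120:320,220:480]
a=cv2.resize(a,None,fx=2,fy=2,interpolation=3);b=cv2.resize(b,None,fx=2,fy=2,interpolation=3)
cv2.imwrite('pics/ab.png',cv2.resize(np.vstack([a,b]),None,fx=.75,fy=.75)) 
E
```

```text
(no output)
```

View pics/ab.png

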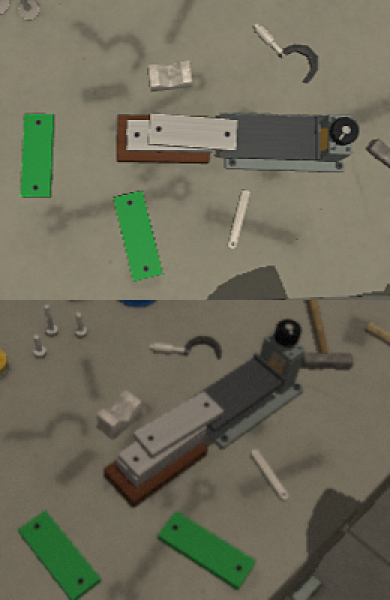

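move_arm([
  {"x": 38,"y": -26,"z": -15},
  {"x": 38,"y": -26,"z": -15},
  {"x": 38,"y": -26,"z": -15},
  {"x": 38,"y": -26,"z": -15},
  {"x": 38,"y": -26,"z": -15},
  {"x": 38,"y": -26,"z": -15},
  {"x": 38,"y": -26,"z": -15},
  {"x": 38,"y": -26,"z": -15},
  {"x": 38,"y": -26,"z": -15},
  {"x": 38,"y": -26,"z": -15},
])

```text
schema error: expected keys x, y, z, rx, ry, rz
```

move_arm([
  {"rz": -0.136},
  {"rz": -0.136},
  {"rz": -0.136},
  {"rz": -0.136},
  {"rz": -0.136},
  {"rz": -0.136},
  {"rz": -0.136},
  {"rz": -0.136},
  {"rz": -0.136},
  {},
])

```text
schema error: expected keys x, y, z, rx, ry, rz
```

```bash
cat > m.py <<'E'
from h import *
np.set_printoptions(precision=2,suppress=True)
def cloud(f):
    v,u=np.nonzero(f['z_map']>0); p=np.stack([u,v],1).astype(float)
    n=cv2.undistortPoints(p[:,None],f['K'],f['d'])[:,0]; z=f['z_map'][v,u]
    X=(np.c_[n*z[:,None],z]-f['t'])@f['R']; return X
def report(f):
    X=cloud(f)
    M=(np.abs(X[:,0]-535)<80)&(X[:,1]>-260)&(X[:,1]<110)
    X=X[M]
    h,e=np.histogram(X[:,2],bins=np.arange(0,150,2)); print([(int(a),int(b)) for a,b in zip(e,h) if b>60])
    return X
E
python3 - <<'E'
from m import *
print(state()['ee_pos'],state()['ee_rot'],state()['qpos'],state()['time_s'])
f=cam('wrist'); save(f,'w1'); print('cam',-f['R'].T@f['t'],f['R'][2])
report(f)
for l in ['knob_grip','platform','platform_stop','plate_top_lead','plate_top_tail','plate_top','plate_2_far_end']:
    for r in landmark_of('wrist',l)[:2]: print(l,round(r['p'],2),np.array(r['point']),dep(f,r['point']))
E
```

```text
[ 198.14 -539.8   213.98] [179.99   0.    20.16] [-70.99  18.31  89.64  -0.    72.04  -1.15] 1.3
cam [ 261.88 -515.26  384.18] [-0.23 -0.08 -0.97]
[]
```

View pics/w1.png

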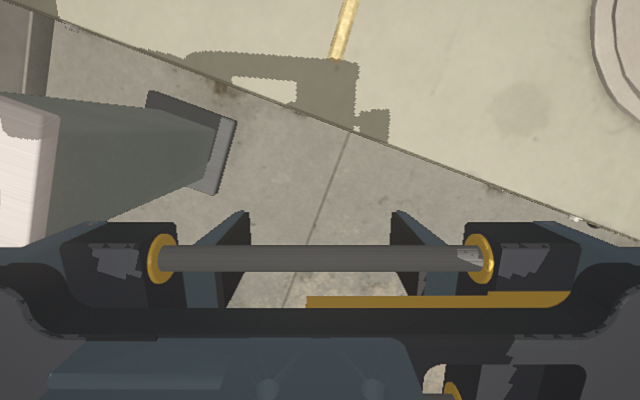

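move_arm([
  {"x": 0,"y": 0,"z": -30,"rx": 0,"ry": 0,"rz": 0.118},
  {"x": 0,"y": 0,"z": -30,"rx": 0,"ry": 0,"rz": 0.117},
  {"x": 0,"y": 0,"z": -30,"rx": 0,"ry": 0,"rz": 0.117},
  {"x": 20,"y": -40,"z": -8,"rx": 0,"ry": 0,"rz": 0},
  {"x": 20,"y": -40,"z": -8,"rx": 0,"ry": 0,"rz": 0},
  {"x": 20,"y": -40,"z": -8,"rx": 0,"ry": 0,"rz": 0},
  {"x": 20,"y": -40,"z": -8,"rx": 0,"ry": 0,"rz": 0},
  {"x": 20,"y": -40,"z": -8,"rx": 0,"ry": 0,"rz": 0},
  {"x": 20,"y": -40,"z": -8,"rx": 0,"ry": 0,"rz": 0},
  {"x": 20,"y": -40,"z": -8,"rx": 0,"ry": 0,"rz": 0},
])

```text
time_s: 2.7
ee_pos: [338.6, -258.1, 360.5]
ee_rot: [180.0, -0.0, -0.0]
force: [1.0, 0.5, -0.6]
gripper_width: 91.2
gripper_force: 0.0
```

move_arm([
  {"x": 22,"y": -40,"z": -8,"rx": 0,"ry": 0,"rz": 0},
  {"x": 20,"y": -40,"z": -8,"rx": 0,"ry": 0,"rz": 0},
  {"x": 20,"y": -40,"z": -8,"rx": 0,"ry": 0,"rz": 0},
  {"x": 20,"y": -40,"z": -8,"rx": 0,"ry": 0,"rz": 0},
  {"x": 10,"y": -10,"z": 0,"rx": 0,"ry": 0,"rz": 0},
  {"x": 0,"y": 0,"z": 0,"rx": 0,"ry": 0,"rz": 0},
])

```text
time_s: 3.3
ee_pos: [431.1, -88.7, 391.7]
ee_rot: [180.0, 0.0, 0.2]
force: [-0.5, -0.6, -0.8]
gripper_width: 91.3
gripper_force: 0.0
```

```bash
python3 - <<'E'
from m import *
print(state()['ee_pos'],state()['ee_rot'],state()['qpos'],state()['time_s'])
f=cam('wrist'); save(f,'w2'); print('cam',-f['R'].T@f['t'],f['R'][2],f['fx'])
report(f)
for l in ['knob_grip','platform','platform_stop','plate_top_lead','plate_top_tail','plate_top','plate_2_far_end']:
    for r in landmark_of('wrist',l)[:2]: print(l,round(r['p'],2),np.array(r['point']),dep(f,r['point']))
E
```

```text
[431.08 -88.74 391.68] [179.98   0.01   0.19] [-13.12   2.16  84.98  -0.02  92.87  76.69] 3.3
cam [499.05 -87.58 561.9 ] [-0.24 -0.   -0.97] 276.4676133608098
[(0, 2011), (8, 136), (10, 541), (12, 207), (20, 123), (22, 558), (24, 192), (50, 123), (52, 68), (56, 199), (58, 2184), (60, 1062), (62, 84), (64, 541), (66, 243), (68, 103), (76, 180), (78, 1793), (80, 701), (102, 80), (104, 222), (106, 94), (140, 184), (142, 351)]
knob_grip 0.7 [427.5 109.6] [ 525.04 -243.85  141.7 ]
knob_grip 0.22 [261.3  43. ] [643.73  16.3   22.65]
platform 0.61 [348.6 106.6] [ 534.56 -137.21   59.27]
platform_stop 0.75 [397.8 109.5] [ 529.53 -220.42   68.23]
plate_top_lead 0.85 [319.  106.8] [532.79 -86.    77.45]
plate_top_lead 0.83 [232.  150.8] [454.28  85.41  11.6 ]
plate_top_tail 0.82 [247.3 211.7] [446.3 -40.9 391.2]
plate_top_tail 0.69 [241.2  98.7] [544.99  42.39  80.12]
plate_top 0.81 [149.9 115.3] [521.   235.98  14.5 ]
plate_top 0.8 [279.3 102.8] [538.79 -20.17  79.31]
plate_2_far_end 0.69 [220.  100.9] [542.82  82.98  64.7 ]
```

View pics/w2.png

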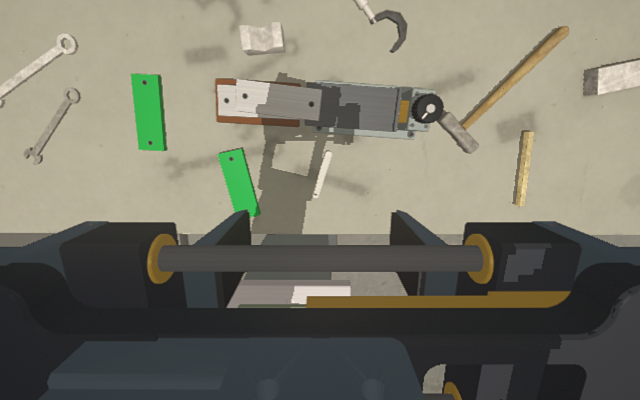

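```bash
cat >> m.py <<'E'
def slab(X,lo,hi,y0,y1,name):
    S=X[(X[:,2]>lo)&(X[:,2]<hi)&(X[:,1]>y0)&(X[:,1]<y1)]
    if len(S)<30: print(name,'few');return
    im=np.zeros((1000,1000),np.uint8); q=np.round((S[:,:2]-[430,-270])*2).astype(int); q=q[(q>0).all(1)&(q<999).all(1)]; im[q[:,1],q[:,0]]=255
    im=cv2.morphologyEx(im,cv2.MORPH_CLOSE,np.ones((11,11))); im=cv2.morphologyEx(im,cv2.MORPH_OPEN,np.ones((21,21)))
    n,l,s,_=cv2.connectedComponentsWithStats(im); k=1+np.argmax(s[1:,4]); c=np.argwhere(l==k)[:,::-1].astype(np.float32)
    (cx,cy),wh,a=cv2.minAreaRect(c); a=(a+45)%90-45
    print(name,'c',np.array([cx/2+430,cy/2-270]),'wh',np.array(wh)/2,'yaw',round(a,2),'zmed',round(float(np.median(S[:,2])),2),len(S))
def fits(f):
    X=report(f)
    slab(X,75,83,-110,80,'plate'); slab(X,52,62.5,-210,-90,'platform'); slab(X,61,69,40,110,'plate2'); slab(X,9,15,-260,-20,'base')
E
python3 - <<'E'
from m import *
for n in ['wrist','top','side']:
    f=cam(n); print(n); fits(f)
    # edge profile: centerlines of platform / plate by x-extents per y band
    X=report(f)
    for nm,lo,hi,ys in [('plate',74,84,range(-80,60,20)),('platf',53,62.5,range(-200,-90,20))]:
        for y in ys:
            S=X[(X[:,2]>lo)&(X[:,2]<hi)&(abs(X[:,1]-y)<6)]
            if len(S)>10: print(nm,y,S[:,0].min().round(1),S[:,0].max().round(1),((S[:,0].min()+S[:,0].max())/2).round(1), np.median(S[:,2]).round(2))
E
```

```text
wrist
[(0, 1961), (8, 136), (10, 548), (12, 202), (20, 106), (22, 563), (24, 193), (50, 133), (52, 61), (56, 171), (58, 2224), (60, 1074), (62, 84), (64, 514), (66, 264), (68, 97), (76, 195), (78, 1800), (80, 672), (102, 68), (104, 242), (106, 92), (140, 176), (142, 354)]
plate c [543.68 -17.9 ] wh [138.71  50.45] yaw -6.56 zmed 79.39 2657
platform c [ 533.36 -149.76] wh [123.91  71.84] yaw -3.47 zmed 59.55 3036
plate2 c [543.75  70.75] wh [30.5 48.5] yaw 0.0 zmed 65.41 599
base c [ 487.5 -245.5] wh [21. 15.] yaw 0.0 zmed 11.27 854
[(0, 1961), (8, 136), (10, 548), (12, 202), (20, 106), (22, 563), (24, 193), (50, 133), (52, 61), (56, 171), (58, 2224), (60, 1074), (62, 84), (64, 514), (66, 264), (68, 97), (76, 195), (78, 1800), (80, 672), (102, 68), (104, 242), (106, 92), (140, 176), (142, 354)]
plate -80 511.9 560.9 536.4 79.36
plate -60 513.5 564.1 538.8 79.49
plate -40 515.3 565.8 540.5 79.4
plate -20 518.5 569.1 543.8 79.28
plate 0 520.1 570.4 545.2 79.39
plate 20 523.3 573.5 548.4 79.37
plate 40 525.0 575.2 550.1 79.24
platf -200 495.2 566.7 530.9 59.47
platf -180 495.3 566.5 530.
[... 1468 characters left out ...]
 11.51 629
[(0, 944), (2, 179), (8, 133), (10, 349), (12, 246), (14, 67), (20, 87), (22, 311), (24, 221), (52, 65), (56, 159), (58, 580), (60, 484), (62, 131), (64, 264), (66, 193), (68, 78), (76, 125), (78, 548), (80, 405), (104, 71), (106, 62), (142, 75)]
plate -80 512.7 563.3 538.0 79.48
plate -60 515.1 564.3 539.7 79.65
plate -40 517.4 567.3 542.3 79.64
plate -20 519.7 569.3 544.5 79.77
plate 0 521.3 572.9 547.1 79.52
plate 20 523.4 574.4 548.9 79.71
plate 40 525.7 576.9 551.3 79.92
platf -200 494.3 566.3 530.3 59.79
platf -180 496.2 568.9 532.6 59.51
platf -160 497.4 570.0 533.7 59.8
platf -140 499.3 571.6 535.4 59.77
platf -120 501.2 573.0 537.1 59.96
platf -100 502.1 574.2 538.1 59.46
```

```bash
python3 - <<'E'
from m import *
for n in ['wrist','side','top']:
    f=cam(n); X=cloud(f); near=np.hypot(X[:,0]-526,X[:,1]+244)
    S=X[(near<40)&(X[:,2]>138)&(X[:,2]<150)]
    if len(S)<10: print(n,'few');continue
    c,r=cv2.minEnclosingCircle(S[:,:2].astype(np.float32)); print(n,'knob',np.array(c),r,S[:,:2].mean(0),np.median(S[:,2]))
    N=X[(near<140)&(near>30)&(X[:,2]>85)&(X[:,2]<200)]; print('tall near',N.min(0) if len(N) else 0,N.max(0) if len(N) else 0)
    L=X[(near<130)&(X[:,2]>63)&(X[:,2]<73)&(abs(X[:,0]-530)<30)&(X[:,1]<-190)]
    print('lip',np.percentile(L[:,1],[2,50,98]) if len(L) else 0)
E
```

```text
wrist knob [ 527.17 -246.67] 21.039356231689453 [ 527.37 -245.57] 142.4244289097485
tall near [ 495.71 -265.38   85.44] [ 559.5  -226.3   107.52]
lip [-231.37 -219.24 -215.06]
side knob [ 528.33 -245.39] 20.555614471435547 [ 527.81 -243.28] 142.55527402509267
tall near [ 495.85 -259.25   85.34] [ 560.64 -224.92  107.91]
lip [-248.17 -220.35 -214.43]
top few
```

move_arm([
  {"x": 0,"y": 0,"z": 10,"rx": 0,"ry": 0,"rz": -0.14},
  {"x": 0,"y": 0,"z": 10,"rx": 0,"ry": 0,"rz": -0.14},
  {"x": 0,"y": 0,"z": 10,"rx": 0,"ry": 0,"rz": -0.14},
  {"x": 0,"y": 0,"z": 10,"rx": 0,"ry": 0,"rz": -0.14},
  {"x": 0,"y": 0,"z": 10,"rx": 0,"ry": 0,"rz": -0.14},
  {"x": 0,"y": 0,"z": 10,"rx": 0,"ry": 0,"rz": -0.14},
  {"x": 0,"y": 0,"z": 10,"rx": 0,"ry": 0,"rz": -0.14},
  {"x": 0,"y": 0,"z": 10,"rx": 0,"ry": 0,"rz": -0.14},
  {"x": 0,"y": 0,"z": 10,"rx": 0,"ry": 0,"rz": -0.14},
  {"x": 0,"y": 0,"z": 10,"rx": 0,"ry": 0,"rz": -0.14},
])

```text
time_s: 5.0
ee_pos: [430.3, -89.8, 291.5]
ee_rot: [180.0, 0.0, 80.5]
force: [0.2, 0.2, 0.1]
gripper_width: 91.2
gripper_force: 0.0
```

move_arm([
  {"x": 0,"y": 0,"z": 5,"rx": 0,"ry": 0,"rz": -0.14},
  {"x": 0,"y": 0,"z": 5,"rx": 0,"ry": 0,"rz": -0.14},
  {"x": 0,"y": 0,"z": 5,"rx": 0,"ry": 0,"rz": -0.14},
  {"x": 0,"y": 0,"z": 5,"rx": 0,"ry": 0,"rz": -0.14},
  {"x": 0,"y": 0,"z": 5,"rx": 0,"ry": 0,"rz": -0.14},
  {"x": 0,"y": 0,"z": 5,"rx": 0,"ry": 0,"rz": -0.14},
  {"x": 0,"y": 0,"z": 5,"rx": 0,"ry": 0,"rz": -0.14},
  {"x": 0,"y": 0,"z": 5,"rx": 0,"ry": 0,"rz": -0.14},
  {"x": 0,"y": 0,"z": 5,"rx": 0,"ry": 0,"rz": -0.14},
  {"x": 0,"y": 0,"z": 0,"rx": 0,"ry": 0,"rz": 0},
])

```text
time_s: 6.0
ee_pos: [429.9, -89.7, 246.4]
ee_rot: [-180.0, -0.1, 152.4]
force: [0.2, -0.7, 0.6]
gripper_width: 91.1
gripper_force: 0.0
```

move_arm([
  {"x": -31.8,"y": -18.6,"z": 5,"rx": 0,"ry": 0,"rz": 0},
  {"x": -31.8,"y": -18.6,"z": 5,"rx": 0,"ry": 0,"rz": 0},
  {"x": -31.8,"y": -18.6,"z": 5,"rx": 0,"ry": 0,"rz": 0},
  {"x": -31.8,"y": -18.6,"z": 10,"rx": 0,"ry": 0,"rz": 0},
  {"x": -31.8,"y": -18.8,"z": 10,"rx": 0,"ry": 0,"rz": 0},
  {"x": 0,"y": 0,"z": 10,"rx": 0,"ry": 0,"rz": 0},
  {"x": 0,"y": 0,"z": 0,"rx": 0,"ry": 0,"rz": 0},
])

```text
time_s: 6.7
ee_pos: [527.1, -246.0, 200.1]
ee_rot: [180.0, -0.2, 152.2]
force: [-0.9, 0.9, -0.4]
gripper_width: 91.0
gripper_force: 0.0
```

move_arm([
  {"x": 0,"y": 0,"z": 20,"rx": 0,"ry": 0,"rz": 0},
  {"x": 0,"y": 0,"z": 20,"rx": 0,"ry": 0,"rz": 0},
  {"x": 0,"y": 0,"z": 20,"rx": 0,"ry": 0,"rz": 0},
  {"x": 0,"y": 0,"z": 15,"rx": 0,"ry": 0,"rz": 0},
  {"x": 0,"y": 0,"z": 10,"rx": 0,"ry": 0,"rz": 0},
  {"x": 0,"y": 0,"z": 0,"rx": 0,"ry": 0,"rz": 0},
])

```text
time_s: 7.3
ee_pos: [527.1, -245.0, 116.4]
ee_rot: [180.0, -0.1, 152.4]
force: [-0.9, 0.6, -0.0]
gripper_width: 91.4
gripper_force: 0.0
```

move_arm([
  {"x": 0,"y": 0,"z": 0,"rx": 0,"ry": 0,"rz": 0},
  {"x": 0,"y": 0,"z": 0,"rx": 0,"ry": 0,"rz": 0},
  {"x": 0,"y": 0,"z": 0,"rx": 0,"ry": 0,"rz": 0},
  {"x": 0,"y": 0,"z": 0,"rx": 0,"ry": 0,"rz": 0},
  {"x": 0,"y": 0,"z": 0,"rx": 0,"ry": 0,"rz": 0},
  {"x": 0,"y": 0,"z": 0,"rx": 0,"ry": 0,"rz": 0},
  {"x": 0,"y": 0,"z": 0,"rx": 0,"ry": 0,"rz": 0},
  {"x": 0,"y": 0,"z": 0,"rx": 0,"ry": 0,"rz": 0},
], grip=0.2, squeeze=25)

```text
time_s: 8.1
ee_pos: [527.2, -247.6, 117.0]
ee_rot: [-179.8, -0.0, 152.4]
force: [-2.3, -5.0, 1.1]
gripper_width: 39.4
gripper_force: 25.0
```

move_arm([
  {"x": 0,"y": 0,"z": 0,"rx": 0,"ry": 0,"rz": 0.14},
  {"x": 0,"y": 0,"z": 0,"rx": 0,"ry": 0,"rz": 0.14},
  {"x": 0,"y": 0,"z": 0,"rx": 0,"ry": 0,"rz": 0.14},
  {"x": 0,"y": 0,"z": 0,"rx": 0,"ry": 0,"rz": 0.14},
  {"x": 0,"y": 0,"z": 0,"rx": 0,"ry": 0,"rz": 0.14},
  {"x": 0,"y": 0,"z": 0,"rx": 0,"ry": 0,"rz": 0.14},
  {"x": 0,"y": 0,"z": 0,"rx": 0,"ry": 0,"rz": 0.14},
  {"x": 0,"y": 0,"z": 0,"rx": 0,"ry": 0,"rz": 0.14},
  {"x": 0,"y": 0,"z": 0,"rx": 0,"ry": 0,"rz": 0.14},
  {"x": 0,"y": 0,"z": 0,"rx": 0,"ry": 0,"rz": 0.14},
])

```text
time_s: 9.1
ee_pos: [528.2, -247.2, 117.0]
ee_rot: [179.9, 0.1, 71.9]
force: [1.0, -2.6, -0.9]
gripper_width: 39.3
gripper_force: 25.0
```

move_arm([
  {"x": 0,"y": 0,"z": 0,"rx": 0,"ry": 0,"rz": 0.14},
  {"x": 0,"y": 0,"z": 0,"rx": 0,"ry": 0,"rz": 0.14},
  {"x": 0,"y": 0,"z": 0,"rx": 0,"ry": 0,"rz": 0.14},
  {"x": 0,"y": 0,"z": 0,"rx": 0,"ry": 0,"rz": 0.14},
  {"x": 0,"y": 0,"z": 0,"rx": 0,"ry": 0,"rz": 0.14},
  {"x": 0,"y": 0,"z": 0,"rx": 0,"ry": 0,"rz": 0.14},
  {"x": 0,"y": 0,"z": 0,"rx": 0,"ry": 0,"rz": 0.14},
  {"x": 0,"y": 0,"z": 0,"rx": 0,"ry": 0,"rz": 0.14},
  {"x": 0,"y": 0,"z": 0,"rx": 0,"ry": 0,"rz": 0},
  {"x": 0,"y": 0,"z": 0,"rx": 0,"ry": 0,"rz": 0},
])

```text
time_s: 10.1
ee_pos: [528.8, -247.9, 117.0]
ee_rot: [179.8, -0.1, 8.0]
force: [1.3, -5.0, -2.0]
gripper_width: 39.6
gripper_force: 25.0
```

```bash
cat > chk.py <<'E'
from m import *
s=state();print(s['ee_pos'],s['ee_rot'],s['qpos'],s['time_s'],s['torque'],s['force'])
import sys
for n in sys.argv[1:]:
  P=[];Q=[];T=[]
  for k in range(3):
    X=cloud(cam(n)); M=abs(X[:,0]-535-.07*(X[:,1]+140))<28
    P.append(X[M&(X[:,1]>-190)&(X[:,1]<-100)&(X[:,2]>50)&(X[:,2]<72)])
    Q.append(X[M&(abs(X[:,0]-544)<20)&(X[:,1]>-60)&(X[:,1]<40)&(X[:,2]>74)&(X[:,2]<88)])
    T.append(X[(abs(X[:,0]-544)<20)&(X[:,1]>60)&(X[:,1]<80)&(X[:,2]>58)&(X[:,2]<73)])
  P=np.vstack(P);Q=np.vstack(Q);T=np.vstack(T); print(n,'platform',np.median(P[:,2]),P[:,2].mean(),len(P),'plate',np.median(Q[:,2]),Q[:,2].mean(),len(Q),'diff',np.median(Q[:,2])-np.median(P[:,2]),'pl2',np.median(T[:,2]))
  A=np.c_[Q[:,1],np.ones(len(Q))]; print('slope', np.linalg.lstsq(A,Q[:,2],rcond=None)[0][0]*140)
E
python3 chk.py side top
```

```text
[ 528.76 -247.87  117.01] [179.8   -0.08   8.01] [-26.18  23.36  96.74  -0.14  59.72  55.88] 10.1 [-0.72 -0.19 -0.03] [ 1.29 -5.05 -1.98]
side platform 64.55004300392358 64.5737804216562 1874 plate 79.70277343871469 79.7157845690344 1819 diff 15.15273043479111 pl2 65.85733328540421
slope -0.11565349237588646
top platform 64.95683258165519 64.96696277780916 2504 plate 80.03216004525649 80.061598139674 2022 diff 15.075327463601297 pl2 66.27638929470578
slope -0.2887371306018057
```

move_arm([
  {"x": 0,"y": 0,"z": 0,"rx": 0,"ry": 0,"rz": 0.13},
  {"x": 0,"y": 0,"z": 0,"rx": 0,"ry": 0,"rz": 0.13},
  {"x": 0,"y": 0,"z": 0,"rx": 0,"ry": 0,"rz": 0.13},
  {"x": 0,"y": 0,"z": 0,"rx": 0,"ry": 0,"rz": 0.13},
  {"x": 0,"y": 0,"z": 0,"rx": 0,"ry": 0,"rz": 0},
  {"x": 0,"y": 0,"z": 0,"rx": 0,"ry": 0,"rz": 0},
])

```text
time_s: 11.0
ee_pos: [528.7, -248.3, 117.0]
ee_rot: [179.8, -0.2, -21.8]
force: [1.3, -5.6, -2.6]
gripper_width: 38.8
gripper_force: 25.0
```

```bash
python3 chk.py side top side
```

```text
[ 528.74 -248.3   117.04] [179.82  -0.19 -21.77] [-26.19  23.36  96.73  -0.19  59.7   85.68] 11.0 [-0.89 -0.13 -0.08] [ 1.28 -5.62 -2.6 ]
side platform 65.57139241404664 65.59195441103627 1879 plate 79.75417445849561 79.72260752495407 1823 diff 14.18278204444897 pl2 65.86098077382589
slope -0.06975586430782095
top platform 66.01492270519964 65.94341484607999 2463 plate 80.05832968768092 80.12552623572232 2037 diff 14.043406982481287 pl2 66.35634557711339
slope -0.5036995999197821
side platform 65.61546749076717 65.64882315783686 1877 plate 79.67556521270299 79.7014927978708 1822 diff 14.060097721935819 pl2 65.88462354928176
slope -0.043005770173551616
```

move_arm([
  {"x": 0,"y": 0,"z": 0,"rx": 0,"ry": 0,"rz": 0.08},
  {"x": 0,"y": 0,"z": 0,"rx": 0,"ry": 0,"rz": 0},
  {"x": 0,"y": 0,"z": 0,"rx": 0,"ry": 0,"rz": 0},
])

```text
time_s: 11.75
ee_pos: [528.7, -248.4, 117.0]
ee_rot: [179.8, -0.2, -26.3]
force: [0.7, -5.5, -1.8]
gripper_width: 39.6
gripper_force: 25.0
```

```bash
python3 chk.py side top side
```

```text
[ 528.68 -248.4   117.03] [179.83  -0.21 -26.35] [-26.19  23.36  96.73  -0.2   59.7   90.26] 11.75 [-0.91 -0.18 -0.05] [ 0.66 -5.53 -1.78]
side platform 65.7086883433723 65.73443392470493 1880 plate 79.77834905526872 79.74109275529113 1818 diff 14.069660711896418 pl2 65.89033194254266
slope -0.31074345526267727
top platform 66.1589248491322 66.06664838017518 2474 plate 80.11203196576884 80.09692954714365 2036 diff 13.95310711663663 pl2 66.40682909711731
slope -0.37296915589907065
side platform 65.73002158537153 65.71024571329308 1880 plate 79.75396968645666 79.74307560939069 1826 diff 14.023948101085125 pl2 65.90952382730302
slope -0.18149719960908908
```

move_arm([
  {"x": 0,"y": 0,"z": 0,"rx": 0,"ry": 0,"rz": 0},
  {"x": 0,"y": 0,"z": 0,"rx": 0,"ry": 0,"rz": 0},
  {"x": 0,"y": 0,"z": 0,"rx": 0,"ry": 0,"rz": 0},
  {"x": 0,"y": 0,"z": 0,"rx": 0,"ry": 0,"rz": 0},
  {"x": 0,"y": 0,"z": 0,"rx": 0,"ry": 0,"rz": 0},
  {"x": 0,"y": 0,"z": -20,"rx": 0,"ry": 0,"rz": 0},
  {"x": 0,"y": 0,"z": -25,"rx": 0,"ry": 0,"rz": 0},
  {"x": 0,"y": 0,"z": -25,"rx": 0,"ry": 0,"rz": 0},
  {"x": 0,"y": 0,"z": -20,"rx": 0,"ry": 0,"rz": -0.14},
  {"x": 0,"y": 0,"z": 0,"rx": 0,"ry": 0,"rz": -0.14},
], grip=1)

```text
time_s: 13.2
ee_pos: [529.6, -246.7, 210.4]
ee_rot: [179.9, -0.4, -10.0]
force: [-0.3, -0.0, -0.4]
gripper_width: 91.1
gripper_force: 0.0
```

move_arm([
  {"x": 0,"y": 0,"z": 0,"rx": 0,"ry": 0,"rz": -0.14},
  {"x": 0,"y": 0,"z": 0,"rx": 0,"ry": 0,"rz": -0.14},
  {"x": 0,"y": 0,"z": 0,"rx": 0,"ry": 0,"rz": -0.14},
  {"x": 0,"y": 0,"z": 0,"rx": 0,"ry": 0,"rz": -0.14},
  {"x": 0,"y": 0,"z": 0,"rx": 0,"ry": 0,"rz": -0.14},
  {"x": 0,"y": 0,"z": 0,"rx": 0,"ry": 0,"rz": -0.14},
  {"x": 0,"y": 0,"z": 0,"rx": 0,"ry": 0,"rz": -0.14},
  {"x": 0,"y": 0,"z": 0,"rx": 0,"ry": 0,"rz": -0.14},
  {"x": 0,"y": 0,"z": 0,"rx": 0,"ry": 0,"rz": -0.14},
  {"x": 0,"y": 0,"z": 0,"rx": 0,"ry": 0,"rz": -0.14},
])

```text
time_s: 14.2
ee_pos: [527.9, -245.9, 206.9]
ee_rot: [-180.0, -0.0, 70.2]
force: [0.3, 0.6, -0.4]
gripper_width: 91.3
gripper_force: 0.0
```

move_arm([
  {"x": 0,"y": 0,"z": 0,"rx": 0,"ry": 0,"rz": -0.14},
  {"x": 0,"y": 0,"z": 0,"rx": 0,"ry": 0,"rz": -0.1},
  {"x": 0,"y": 0,"z": -50,"rx": 0,"ry": 0,"rz": 0},
  {"x": 0,"y": 0,"z": -50,"rx": 0,"ry": 0,"rz": 0},
  {"x": 0,"y": 0,"z": 0,"rx": 0,"ry": 0,"rz": 0},
])

```text
time_s: 14.7
ee_pos: [530.7, -247.3, 314.7]
ee_rot: [179.2, 0.3, 83.6]
force: [0.0, -0.2, -0.6]
gripper_width: 91.3
gripper_force: 0.0
```

```bash
python3 - <<'E'
from m import *
s=state();print(s['ee_pos'],s['ee_rot'],s['qpos'],s['time_s'])
for n in ['wrist','top','side']:
    f=cam(n); X=cloud(f);print(n)
    X=X[(np.abs(X[:,0]-535)<80)&(X[:,1]>-260)&(X[:,1]<110)]
    slab(X,75,85,-110,80,'plate'); slab(X,61,69.5,-205,-95,'platform'); slab(X,61,69,40,110,'plate2'); slab(X,9,15,-260,-20,'base')
    for nm,lo,hi,ys in [('plate',74,84,range(-60,60,20)),('platf',61,72,range(-190,-90,20)),('pl2',61,70,[62,74])]:
        o=[]
        for y in ys:
            S=X[(X[:,2]>lo)&(X[:,2]<hi)&(abs(X[:,1]-y)<6)]
            if len(S)>10: a,b=S[:,0].min(),S[:,0].max(); o.append((y,(a+b)/2,b-a))
        if len(o)>1:
            o=np.array(o); print(nm,o[:,2],'fit slope,x@y0',np.polyfit(o[:,0],o[:,1],1))
E
```

```text
[ 530.73 -247.29  314.65] [179.2    0.28  83.65] [-26.11  16.36  78.14   0.01  84.65 -19.76] 14.7
wrist
plate c [539.63 -53.63] wh [68.72 48.87] yaw -6.24 zmed 79.34 2191
platform c [ 532.96 -149.98] wh [113.    71.55] yaw -3.89 zmed 65.51 3974
plate2 fewTraceback (most recent call last):
  File "<stdin>", line 6, in <module>
  File "m.py", line 18, in slab
    n,l,s,_=cv2.connectedComponentsWithStats(im); k=1+np.argmax(s[1:,4]); c=np.argwhere(l==k)[:,::-1].astype(np.float32)
                                                      ~~~~~~~~~^^^^^^^^^
    return _wrapfunc(a, 'argmax', axis=axis, out=out, **kwds)
    return bound(*args, **kwds)
ValueError: attempt to get argmax of an empty sequence
```

```bash
cat > fit.py <<'E'
from m import *
import sys
s=state();print(s['ee_pos'],s['ee_rot'],s['qpos'],s['time_s'],s['force'])
ps,pe=int(sys.argv[1]),int(sys.argv[2])
for n in sys.argv[3:]:
    X=cloud(cam(n));print(n)
    X=X[(np.abs(X[:,0]-535)<60)&(X[:,1]>-260)&(X[:,1]<110)]
    slab(X,75,85,ps-20,pe+20,'plate')
    for nm,lo,hi,ys in [('plate',74,84,range(ps,pe,10)),('platf',61,69.5,range(-190,-90,10)),('pl2',61,70,[60,66,72,78])]:
        o=[]
        for y in ys:
            S=X[(X[:,2]>lo)&(X[:,2]<hi)&(abs(X[:,1]-y)<5)]
            if len(S)>10: a,b=S[:,0].min(),S[:,0].max(); o.append((y,(a+b)/2,b-a))
        if len(o)>2:
            o=np.array(o); o=o[abs(o[:,2]-np.median(o[:,2]))<3]; c=np.polyfit(o[:,0],o[:,1],1); print(nm,len(o),'w',np.median(o[:,2]),'yaw',-np.degrees(np.arctan(c[0])),'x@0',c[1],'x@-140',c[1]-140*c[0])
E
python3 fit.py -70 50 wrist top side
```

```text
[ 529.46 -246.68  311.03] [179.54   0.16  83.65] [-26.11  16.48  78.48   0.    84.55 -19.76] 14.75 [-0.11  0.25 -0.53]
wrist
plate c [539.48 -53.67] wh [68.53 49.19] yaw -6.71 zmed 79.39 2216
plate 6 w 49.23102754784384 yaw -6.551195648255706 x@0 545.6116797259452 x@-140 529.533963167643
platf 10 w 71.90172313188756 yaw -3.926984052595693 x@0 543.1366267159802 x@-140 533.526141172121
top
plate c [545.45 -17.9 ] wh [140.09  50.68] yaw -6.43 zmed 79.97 1165
plate 12 w 49.669683343620875 yaw -6.337245914252723 x@0 547.1887096912251 x@-140 531.6404409831777
platf 10 w 70.73969121667517 yaw -3.686233341521783 x@0 544.9298811672438 x@-140 535.9102657210378
pl2 4 w 49.05790673841051 yaw -4.548510482669997 x@0 539.8447538652712 x@-140 528.7072392718693
side
plate c [544.6  -16.35] wh [139.28  49.61] yaw -6.42 zmed 79.8 1093
plate 11 w 49.87342356206534 yaw -6.679529012230276 x@0 546.4111375604764 x@-140 530.0156255703472
platf 10 w 71.84492787304313 yaw -4.0420509187880125 x@0 544.9545684466423 x@-140 535.0615572569712
pl2 4 w 51.243122977134476 yaw -5.216766791002322 x@0 538.957305559128 x@-140 526.1749980441476
```

move_arm([
  {"x": 43.2,"y": -1.6,"z": 0,"rx": 0,"ry": 0,"rz": 0},
  {"x": 43.2,"y": -1.6,"z": 20,"rx": 0,"ry": 0,"rz": 0},
  {"x": 43.2,"y": -1.6,"z": 20,"rx": 0,"ry": 0,"rz": 0},
  {"x": 43.2,"y": -1.6,"z": 20,"rx": 0,"ry": 0,"rz": 0},
  {"x": 43.2,"y": -1.6,"z": 20,"rx": 0,"ry": 0,"rz": 0},
  {"x": 43.2,"y": -1.6,"z": 20,"rx": 0,"ry": 0,"rz": 0},
  {"x": 0,"y": 0,"z": 40,"rx": 0,"ry": 0,"rz": 0},
  {"x": 0,"y": 0,"z": 30,"rx": 0,"ry": 0,"rz": 0},
  {"x": 0,"y": 0,"z": 0,"rx": 0,"ry": 0,"rz": 0},
  {"x": 0,"y": 0,"z": 0,"rx": 0,"ry": 0,"rz": 0},
])

```text
time_s: 15.9
ee_pos: [546.6, 12.5, 136.3]
ee_rot: [-179.9, 0.0, 83.6]
force: [-0.6, -0.5, 0.5]
gripper_width: 91.3
gripper_force: 0.0
```

```bash
python3 -c "
from m import *
s=state();print(s['ee_pos'],s['ee_rot'],s['qpos'])
f=cam('wrist');save(f,'w3');f=cam('side');save(f,'s3')
a=cv2.imread('pics/w3.png');b=cv2.imread('pics/s3.png')[130:330,240:440]
cv2.imwrite('pics/ws3.png',np.hstack([cv2.resize(a,(480,300)),cv2.resize(b,(300,300))]))"
```

```text
[546.6   12.51 136.27] [-179.87    0.02   83.64] [  0.11  19.39 100.    -0.    60.74   6.47]
```

View pics/ws3.png

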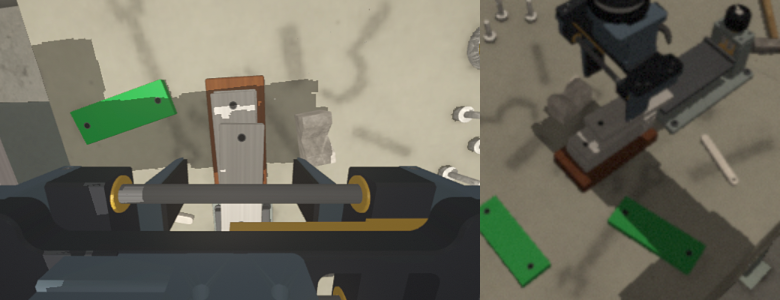

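move_arm([
  {"x": 0,"y": 1,"z": 20,"rx": 0,"ry": 0,"rz": 0},
  {"x": 0,"y": 0,"z": 20,"rx": 0,"ry": 0,"rz": 0},
  {"x": 0,"y": 0,"z": 15,"rx": 0,"ry": 0,"rz": 0},
  {"x": 0,"y": 0,"z": 8,"rx": 0,"ry": 0,"rz": 0},
  {"x": 0,"y": 0,"z": 3,"rx": 0,"ry": 0,"rz": 0},
  {"x": 0,"y": 0,"z": 0,"rx": 0,"ry": 0,"rz": 0},
  {"x": 0,"y": 0,"z": 0,"rx": 0,"ry": 0,"rz": 0},
])

```text
time_s: 16.7
ee_pos: [548.9, 12.3, 72.0]
ee_rot: [179.9, -0.0, 83.6]
force: [0.2, 0.2, -0.0]
gripper_width: 91.5
gripper_force: 0.0
```

move_arm([
  {"x": 0,"y": 0,"z": 0,"rx": 0,"ry": 0,"rz": 0},
  {"x": 0,"y": 0,"z": 0,"rx": 0,"ry": 0,"rz": 0},
  {"x": 0,"y": 0,"z": 0,"rx": 0,"ry": 0,"rz": 0},
  {"x": 0,"y": 0,"z": 0,"rx": 0,"ry": 0,"rz": 0},
  {"x": 0,"y": 0,"z": 0,"rx": 0,"ry": 0,"rz": 0},
  {"x": 0,"y": 0,"z": 0,"rx": 0,"ry": 0,"rz": 0},
  {"x": 0,"y": 0,"z": 0,"rx": 0,"ry": 0,"rz": 0},
], grip=0.4, squeeze=15)

```text
time_s: 17.4
ee_pos: [548.0, 12.5, 70.9]
ee_rot: [-180.0, 0.0, 83.6]
force: [-0.1, 0.8, 0.3]
gripper_width: 49.9
gripper_force: 15.0
```

```bash
python3 fit.py -75 -10 top side
```

```text
[548.01  12.45  70.93] [-179.99    0.     83.62] [  0.1   23.42 104.62   0.    51.98   6.48] 17.4 [-0.14  0.76  0.32]
top
plate c [550.25 -40.5 ] wh [23.  33.5] yaw 0.0 zmed 80.35 137
plate 3 w 34.34718546688384 yaw -4.930729442982221 x@0 553.6465880583967 x@-140 541.5687126710691
platf 10 w 71.11714941403827 yaw -3.910420171643125 x@0 545.3301214409329 x@-140 535.7602990101416
sideTraceback (most recent call last):
  File "fit.py", line 8, in <module>
    slab(X,75,85,ps-20,pe+20,'plate')
    ~~~~^^^^^^^^^^^^^^^^^^^^^^^^^^^^^
  File "m.py", line 18, in slab
    n,l,s,_=cv2.connectedComponentsWithStats(im); k=1+np.argmax(s[1:,4]); c=np.argwhere(l==k)[:,::-1].astype(np.float32)
                                                      ~~~~~~~~~^^^^^^^^^
    return _wrapfunc(a, 'argmax', axis=axis, out=out, **kwds)
    return bound(*args, **kwds)
ValueError: attempt to get argmax of an empty sequence
```

move_arm([
  {"x": -2,"y": 0,"z": 0,"rx": 0,"ry": 0,"rz": 0},
  {"x": -4,"y": 0.1,"z": 0,"rx": 0,"ry": 0,"rz": 0},
  {"x": -4,"y": 0.1,"z": 0,"rx": 0,"ry": 0,"rz": 0},
  {"x": -4,"y": 0.1,"z": 0,"rx": 0,"ry": 0,"rz": 0},
  {"x": -4,"y": 0.1,"z": 0,"rx": 0,"ry": 0,"rz": 0},
  {"x": -4,"y": 0.1,"z": 0,"rx": 0,"ry": 0,"rz": 0},
  {"x": -4,"y": 0.1,"z": 0,"rx": 0,"ry": 0,"rz": 0},
  {"x": -4,"y": 0.1,"z": 0,"rx": 0,"ry": 0,"rz": 0},
  {"x": -4,"y": 0.1,"z": 0,"rx": 0,"ry": 0,"rz": 0},
  {"x": -4,"y": 0.1,"z": 0,"rx": 0,"ry": 0,"rz": 0},
])

```text
time_s: 18.5
ee_pos: [545.0, -24.4, 70.9]
ee_rot: [180.0, -0.1, 83.6]
force: [-0.3, 6.0, -0.2]
gripper_width: 49.8
gripper_force: 15.0
```

move_arm([
  {"x": -4,"y": 0.1,"z": 0,"rx": 0,"ry": 0,"rz": -0.0044},
  {"x": -4,"y": 0.1,"z": 0,"rx": 0,"ry": 0,"rz": -0.0044},
  {"x": -4,"y": 0.1,"z": 0,"rx": 0,"ry": 0,"rz": -0.0044},
  {"x": -4,"y": 0,"z": 0,"rx": 0,"ry": 0,"rz": -0.0044},
  {"x": -4,"y": 0,"z": 0,"rx": 0,"ry": 0,"rz": -0.0044},
  {"x": -4,"y": 0,"z": 0,"rx": 0,"ry": 0,"rz": -0.0044},
  {"x": -4,"y": 0,"z": 0,"rx": 0,"ry": 0,"rz": -0.0044},
  {"x": -4,"y": 0,"z": 0,"rx": 0,"ry": 0,"rz": -0.0044},
  {"x": -4,"y": 0,"z": 0,"rx": 0,"ry": 0,"rz": -0.0044},
  {"x": -4,"y": 0,"z": 0,"rx": 0,"ry": 0,"rz": -0.0044},
])

```text
time_s: 19.5
ee_pos: [541.5, -64.1, 71.0]
ee_rot: [-180.0, -0.1, 86.1]
force: [0.5, 6.3, 1.4]
gripper_width: 50.0
gripper_force: 15.0
```

```bash
sed -i 's/    slab(X,75,85,ps-20,pe+20,.plate.)//; s/range(-190,-90,10)/range(-205,70,10)/' fit.py; python3 fit.py -155 10 top side
```

```text
[541.49 -64.12  70.98] [-180.     -0.13   86.14] [ -8.04  23.19 105.     0.17  51.82  -4.29] 19.5 [0.46 6.33 1.36]
top
plate 3 w 37.12029707180591 yaw -1.3688444851289152 x@0 541.6199234645662 x@-140 538.2745689118182
platf 9 w 49.26109042542305 yaw -2.8369505139243256 x@0 542.3453008939265 x@-140 535.4076526022664
pl2 4 w 48.51999010529323 yaw 1.2499974128277236 x@0 547.1331211183367 x@-140 550.1879256607733
side
plate 3 w 60.57470396325141 yaw -2.838642367567862 x@0 541.3411868551433 x@-140 534.399394427451
platf 10 w 49.69370530159347 yaw -2.9896364558216457 x@0 541.5076031410639 x@-140 534.1959062678391
pl2 4 w 49.5233807613082 yaw -2.934311578154101 x@0 541.4087064117151 x@-140 534.2325556513691
```

move_arm([
  {"x": -4,"y": -0.12,"z": 0,"rx": 0,"ry": 0,"rz": 0},
  {"x": -4,"y": -0.12,"z": 0,"rx": 0,"ry": 0,"rz": 0},
  {"x": -4,"y": -0.12,"z": 0,"rx": 0,"ry": 0,"rz": 0},
  {"x": -4,"y": -0.12,"z": 0,"rx": 0,"ry": 0,"rz": 0},
  {"x": -4,"y": -0.12,"z": 0,"rx": 0,"ry": 0,"rz": 0},
  {"x": -4,"y": -0.12,"z": 0,"rx": 0,"ry": 0,"rz": 0},
  {"x": -4,"y": -0.12,"z": 0,"rx": 0,"ry": 0,"rz": 0},
  {"x": -4,"y": -0.12,"z": 0,"rx": 0,"ry": 0,"rz": 0},
  {"x": -4,"y": -0.12,"z": 0,"rx": 0,"ry": 0,"rz": 0},
  {"x": -3,"y": -0.12,"z": 0,"rx": 0,"ry": 0,"rz": 0},
])

```text
time_s: 20.6
ee_pos: [537.8, -103.2, 71.0]
ee_rot: [180.0, -0.1, 86.1]
force: [-0.2, 5.3, 1.5]
gripper_width: 49.9
gripper_force: 15.0
```

```bash
python3 - <<'E'
from m import *
s=state();print(s['ee_pos'],s['ee_rot'],s['time_s'],s['force'])
for n in ['top','side']:
    f=cam(n); save(f,n+'4'); X=cloud(f); X=X[(abs(X[:,0]-535)<60)]
    print(n)
    for y in range(-215,-60,10):
        B=X[abs(X[:,1]-y)<5]; a=B[(B[:,2]>76)&(B[:,2]<84)][:,0]; b=B[(B[:,2]>61)&(B[:,2]<69.5)][:,0]
        print(y,[ (v.min().round(1),v.max().round(1)) if len(v)>3 else None for v in (a,b)])
    T=X[(abs(X[:,0]-544)<15)&(X[:,1]>-30)&(X[:,1]<50)&(X[:,2]>60)]; print('pl2 z',np.median(T[:,2]))
a=cv2.imread('pics/top4.png')[180:260,270:450]; b=cv2.imread('pics/side4.png')[120:250,290:450]
cv2.imwrite('pics/c4.png',np.vstack([cv2.resize(a,(540,240),interpolation=3),cv2.resize(b,(443,360),interpolation=3)[:, :443] if 0 else cv2.resize(b,(540,360),interpolation=3)]))
E
```

```text
[ 537.75 -103.23   70.98] [180.    -0.1   86.13] 20.6 [-0.24  5.26  1.48]
top
-215 [None, None]
-205 [None, None]
-195 [(np.float64(512.9), np.float64(547.2)), None]
-185 [(np.float64(513.3), np.float64(549.8)), None]
-175 [(np.float64(515.5), np.float64(553.1)), None]
-165 [(np.float64(518.9), np.float64(550.2)), None]
-155 [None, None]
-145 [None, None]
-135 [None, None]
-125 [None, None]
-115 [None, None]
-105 [None, None]
-95 [None, None]
-85 [None, None]
-75 [None, None]
-65 [(np.float64(549.3), np.float64(562.4)), (np.float64(532.4), np.float64(577.3))]
pl2 z 66.15572482462855
side
-215 [None, None]
-205 [None, None]
-195 [None, None]
-185 [None, None]
-175 [None, None]
-165 [None, None]
-155 [None, (np.float64(567.0), np.float64(570.6))]
-145 [None, None]
-135 [None, None]
-125 [None, None]
-115 [(np.float64(503.3), np.float64(564.0)), (np.float64(500.4), np.float64(507.6))]
-105 [(np.float64(503.8), np.float64(564.9)), (np.float64(501.7), np.float64(508.0))]
-95 [(np.float64(504.2), np.float64(565.7)), (np.float64(501.2), np.float64(509.5))]
-85 [(np.float64(504.7), np.float64(571.6)), (np.float64(502.9), np.float64(574.6))]
-75 [(np.float64(515.0), np.float64(563.6)), (np.float64(503.6), np.float64(575.0))]
-65 [(np.float64(515.1), np.float64(565.4)), (np.float64(504.2), np.float64(575.8))]
pl2 z 65.89244581224779
```

View pics/c4.png

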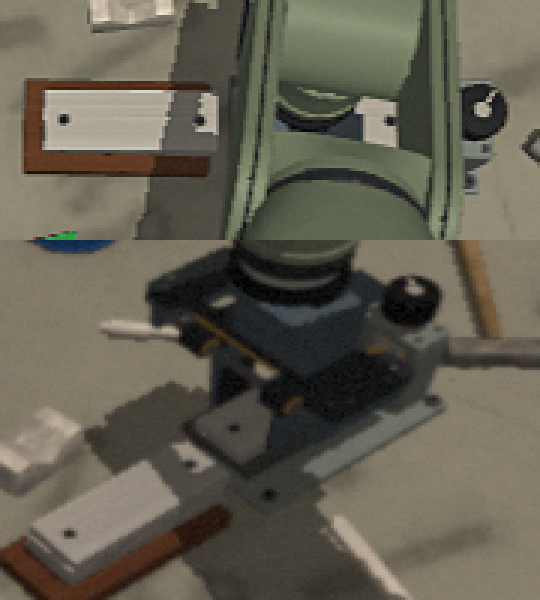

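move_arm([
  {"x": -2,"y": 0,"z": 0,"rx": 0,"ry": 0,"rz": 0},
  {"x": -2,"y": 0,"z": 0,"rx": 0,"ry": 0,"rz": 0},
  {"x": -1.5,"y": 0,"z": 0,"rx": 0,"ry": 0,"rz": 0},
  {"x": -1.5,"y": 0,"z": 0,"rx": 0,"ry": 0,"rz": 0},
  {"x": -1,"y": 0,"z": 0,"rx": 0,"ry": 0,"rz": 0},
  {"x": -1,"y": 0,"z": 0,"rx": 0,"ry": 0,"rz": 0},
])

```text
time_s: 21.3
ee_pos: [537.1, -112.2, 71.0]
ee_rot: [-180.0, -0.1, 86.1]
force: [0.9, 6.2, 1.3]
gripper_width: 49.7
gripper_force: 15.0
```

move_arm([
  {"x": -1,"y": 0,"z": 0,"rx": 0,"ry": 0,"rz": 0},
  {"x": -1,"y": 0,"z": 0,"rx": 0,"ry": 0,"rz": 0},
])

```text
time_s: 21.5
ee_pos: [536.9, -114.1, 71.0]
ee_rot: [-180.0, -0.1, 86.1]
force: [0.4, 6.0, 1.5]
gripper_width: 49.7
gripper_force: 15.0
```

move_arm([
  {"x": -1,"y": 0,"z": 0,"rx": 0,"ry": 0,"rz": 0},
])

```text
time_s: 21.6
ee_pos: [536.9, -115.1, 71.0]
ee_rot: [-180.0, -0.1, 86.1]
force: [0.2, 5.0, 1.1]
gripper_width: 49.1
gripper_force: 15.0
```

move_arm([
  {"x": -1,"y": 0,"z": 0,"rx": 0,"ry": 0,"rz": 0},
])

```text
time_s: 21.7
ee_pos: [536.8, -116.1, 71.0]
ee_rot: [-180.0, -0.1, 86.1]
force: [1.1, 6.2, 1.8]
gripper_width: 50.0
gripper_force: 15.0
```

move_arm([
  {"x": -0.7,"y": 0,"z": 0,"rx": 0,"ry": 0,"rz": 0},
])

```text
time_s: 21.8
ee_pos: [536.8, -116.8, 71.0]
ee_rot: [-180.0, -0.1, 86.1]
force: [1.3, 6.7, 1.4]
gripper_width: 49.9
gripper_force: 15.0
```

move_arm([
  {"x": -0.7,"y": 0,"z": 0,"rx": 0,"ry": 0,"rz": 0},
])

```text
time_s: 21.9
ee_pos: [536.7, -116.9, 71.0]
ee_rot: [-180.0, -0.2, 86.1]
force: [0.5, 10.8, 2.3]
gripper_width: 49.9
gripper_force: 15.0
```

move_arm([
  {"x": -0.7,"y": 0,"z": 0,"rx": 0,"ry": 0,"rz": 0},
])

```text
time_s: 22.0
ee_pos: [536.7, -116.9, 71.0]
ee_rot: [-180.0, -0.2, 86.1]
force: [0.6, 12.2, 2.1]
gripper_width: 49.7
gripper_force: 15.0
```

move_arm([
  {"x": -0.7,"y": 0,"z": 0,"rx": 0,"ry": 0,"rz": 0},
])

```text
time_s: 22.1
ee_pos: [536.8, -117.0, 71.0]
ee_rot: [-180.0, -0.3, 86.1]
force: [1.2, 13.5, 1.6]
gripper_width: 49.6
gripper_force: 15.0
```

move_arm([
  {"x": 1,"y": 0,"z": 0,"rx": 0,"ry": 0,"rz": 0},
  {"x": 0,"y": 0,"z": 0,"rx": 0,"ry": 0,"rz": 0},
])

```text
time_s: 22.3
ee_pos: [536.7, -117.0, 71.0]
ee_rot: [-180.0, -0.2, 86.1]
force: [0.7, 8.0, 1.5]
gripper_width: 50.1
gripper_force: 15.0
```

move_arm([
  {"x": 0,"y": 0,"z": 0,"rx": 0,"ry": 0,"rz": 0},
  {"x": 0,"y": 0,"z": 0,"rx": 0,"ry": 0,"rz": 0},
  {"x": 0,"y": 0,"z": 0,"rx": 0,"ry": 0,"rz": 0},
  {"x": 0,"y": 0,"z": 0,"rx": 0,"ry": 0,"rz": 0},
  {"x": 0,"y": 0,"z": 0,"rx": 0,"ry": 0,"rz": 0},
  {"x": 0,"y": 0,"z": -10,"rx": 0,"ry": 0,"rz": 0},
  {"x": 0,"y": 0,"z": -30,"rx": 0,"ry": 0,"rz": 0},
  {"x": 0,"y": 0,"z": -40,"rx": 0,"ry": 0,"rz": 0},
  {"x": 0,"y": 0,"z": -40,"rx": 0,"ry": 0,"rz": 0},
  {"x": 0,"y": 0,"z": -40,"rx": 0,"ry": 0,"rz": 0},
], grip=1)

```text
time_s: 23.3
ee_pos: [536.4, -118.9, 233.4]
ee_rot: [180.0, 0.0, 86.2]
force: [-0.0, -0.3, -0.8]
gripper_width: 91.3
gripper_force: 0.0
```

move_arm([
  {"x": 0,"y": -45,"z": -20,"rx": 0,"ry": 0,"rz": 0},
  {"x": 0,"y": -45,"z": -20,"rx": 0,"ry": 0,"rz": 0},
  {"x": -40,"y": -20,"z": -20,"rx": 0,"ry": 0,"rz": 0},
  {"x": -45,"y": 0,"z": -20,"rx": 0,"ry": 0,"rz": 0},
  {"x": -45,"y": 0,"z": -20,"rx": 0,"ry": 0,"rz": 0},
  {"x": -45,"y": 0,"z": -10,"rx": 0,"ry": 0,"rz": 0},
  {"x": -45,"y": 0,"z": 0,"rx": 0,"ry": 0,"rz": 0},
  {"x": 0,"y": 0,"z": 0,"rx": 0,"ry": 0,"rz": 0},
  {"x": 0,"y": 0,"z": 0,"rx": 0,"ry": 0,"rz": 0},
])

```text
time_s: 24.2
ee_pos: [411.7, -331.5, 341.1]
ee_rot: [-180.0, -0.0, 86.0]
force: [0.4, -0.4, 0.7]
gripper_width: 91.5
gripper_force: 0.0
```

```bash
cat > fin.py <<'E'
from m import *
s=state();print(s['ee_pos'],s['time_s'])
for n in ['wrist','top','side']:
    f=cam(n); save(f,n+'5'); X=cloud(f); X=X[(abs(X[:,0]-535)<60)]; o=[]
    for y in range(-205,-80,10):
        B=X[abs(X[:,1]-y)<5]; r=[y]
        for lo,hi in((76,84),(61,69.5)):
            v=B[(B[:,2]>lo)&(B[:,2]<hi)][:,0]; r+=[(v.min()+v.max())/2,v.max()-v.min()] if len(v)>3 else [0,0]
        o.append(r)
    o=np.array(o); o=o[(abs(o[:,2]-50)<4)&(abs(o[:,4]-72)<4)]
    if len(o)>2: print(n,len(o),'rel offset',np.median(o[:,1]-o[:,3]),'yaw plate/platf',[-np.degrees(np.arctan(np.polyfit(o[:,0],o[:,k],1)[0])) for k in(1,3)])
    P=X[(X[:,2]>76)&(X[:,2]<84)&(abs(X[:,0]-533)<15)&(X[:,1]<-20)]; 
    if len(P)>50: print('plate y',P[:,1].min(),P[:,1].max(),'z',np.median(P[:,2]),'slope/140',np.polyfit(P[:,1],P[:,2],1)[0]*140)
    L=X[(X[:,2]>71)&(X[:,2]<76)&(abs(X[:,0]-530)<15)&(X[:,1]<-200)]; 
    if len(L)>5: print('lip y',np.percentile(L[:,1],[5,95]))
    slab(X,61,69.5,-60,105,'plate2')
    for l in ['micrometer','vee_block','feeler_gauge','plate_2_far_end']:
        for r in landmark_of(n,l)[:1]: print(l,round(r['p'],2),dep(f,r['point']))
a=cv2.imread('pics/top5.png')[160:280,270:470]; b=cv2.imread('pics/side5.png')[120:250,270:470]
cv2.imwrite('pics/c5.png',np.vstack([cv2.resize(a,(480,288),interpolation=3),cv2.resize(b,(480,312),interpolation=3)]))
E
python3 fin.py
```

```text
[ 411.69 -331.45  341.06] 24.2
wrist 11 rel offset -0.049181808599655596 yaw plate/platf [np.float64(-4.019758536601503), np.float64(-3.7484435243505)]
plate y -221.77034202124148 -98.91199135927943 z 79.39529592261944 slope/140 -0.0324610749442711
lip y [-222.06 -217.39]
plate2 few
micrometer 0.6 [ 685.2  -187.83    4.3 ]
feeler_gauge 0.95 [403.73 -93.5    8.85]
top 13 rel offset 0.29100045099789895 yaw plate/platf [np.float64(-3.6569023199434296), np.float64(-3.9580900965608357)]
plate y -224.64196858691167 -77.1472861027365 z 80.18970450661638 slope/140 0.3430611634185427
lip y [-224.66 -206.53]
plate2 c [542.83  17.29] wh [136.2   49.94] yaw -1.87 zmed 65.83 1055
micrometer 0.88 [ 688.79 -198.09   -0.27]
vee_block 0.67 [655.58  17.45  25.31]
feeler_gauge 0.46 [410.93 -87.85   9.48]
plate_2_far_end 0.74 [541.55  78.1   69.47]
side 13 rel offset -0.19012186112342988 yaw plate/platf [np.float64(-3.873759502828041), np.float64(-4.261409108478426)]
plate y -244.60656815297062 -74.52199937883881 z 79.77233836638982 slope/140 0.13975449745314583
lip y [-245.27 -220.27]
plate2 c [542.38  18.77] wh [139.44  49.32] yaw -2.82 zmed 65.75 1139
micrometer 0.7 [ 687.97 -181.1     8.44]
vee_block 0.65 [635.03  29.93  19.64]
feeler_gauge 0.72 [403.49 -81.83   7.87]
plate_2_far_end 0.66 [553.68  87.42  53.47]
```

View pics/c5.png

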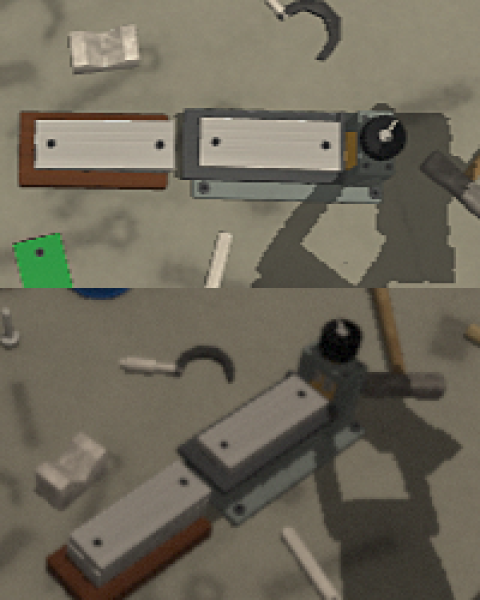

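```bash
python3 -c "from workcell import *; print(job_done())"
```

```text
the job is handed in; nothing more can be done
None
```

I raised the platform until it just touched the top plate, then slid the plate onto it until its end met the stop lip, and handed the job in after about 24 s. My last camera check showed it flat, straight to within half a degree and centred within about 0.3 mm. Plate 2's far end read the same as before; I made no separate measurement of plates 3 and 4. The nearby tools looked undisturbed.

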